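Step the specimen carrier, then hold the load dial at its third click

TASK

At the surface tester, take the carrier by its black post and slide it until the slanted pointer's tip stands over the yellow mark, stay there for half a second, then slide it on until the tip stands over the blue mark, stay there for half a second, and let go of the post. Then turn the sprung load dial clockwise one click at a time to its third stop, pausing for half a second at each stop, counting from home and not running on past the third. Finish while still gripping the dial at the third stop (it springs back if let go), with the blue mark still under the pointer and everything else on the bench left undisturbed.

Things in the scene. Friction and masses are not known exactly. Their poses are not given: they have to be found in the camera images.
- pointer_tip (a point): tip of the fixed steel pointer, a 5 mm rod slanting down at 45 degrees from the tester's tall black column; the tip hangs 5 mm above the carrier plate. The point's axes are the tester's: the slides move along its x and y, z up; the column stands on its +y side (155 mm from the tip), the post on its -y side
- post (a point): centre (half-way up) of the upright black round post, 20 mm across, 50 mm tall, steel cap: the grip of the aluminium carrier, on a 30 mm wide neck whose top is 25 mm below this point. It moves rigidly with the carrier, which slides along the tester's x and y without turning, needs 1 to 3 N and stays where left; at mid travel the post is 150 mm from the pointer tip along -y
- mark_yellow (a point): centre of the yellow disc mark, 14 mm in diameter in a dark ring, flat on top of the 130 x 130 mm carrier plate; same axes as the tester. From the post's axis it lies 30 mm along x and 175 mm along y
- mark_blue (a point): centre of the blue disc mark, 14 mm in diameter in a dark ring, flat on the carrier plate; from the post's axis -30 mm along x and 130 mm along y. (A red mark of the same size is not used.)
- dial_grip (a point): on the load dial's turning axis, 18 mm up its black grip bar (56 mm long, 14 thick, 32 tall; top 14 mm above this point). The bar stands on a black disc, 66 mm across, on a grey console 150 x 130 mm, 50 mm tall. The point's x axis runs along the bar, away from its white-lined end, z up; it turns with the dial. Pinch the bar across its y axis
- dial_bar: the load dial itself (grip bar and the disc below it), see point dial_grip; origin on the turning axis at the bar's foot, x along the bar, z up
- load_dial (a joint): turn of the load dial, rad: 0 at home (end stop), growing clockwise seen from above. It clicks every 24 degrees (0.419 rad), where the white scale has ticks, from home to the fifth stop; the third is at 1.257. When let go a spring turns it back home: 0.055 N m at home, 0.12 N m at the third stop, with a detent ripple of +-0.065 N m on top
- slide_y: the aluminium carrier (plate 130 x 130 x 12 mm with the neck and post); travels 50 mm each way along x and y from the middle; origin at the centre of the plate underside, axes as the tester's
- mount_a: bystander: green specimen mount, disc 32 mm in diameter, 22 mm tall, origin under its centre
- mount_b: bystander: amber specimen mount, disc 32 mm in diameter, 22 mm tall, origin under its centre
- objective: bystander: spare steel objective standing upright, 28 mm in diameter, 46 mm tall, origin under its centre
- jar: bystander: white jar with a blue cap, 44 mm in diameter, 55 mm tall, origin under its centre
- driver: bystander: screwdriver lying down, 150 mm long, origin below its middle
- tray: bystander: blue open tray 100 x 120 x 25 mm, origin under its centre
- beaker: bystander: clear beaker, 70 mm in diameter, 85 mm tall, origin under its centre
There are look-alikes about, which are no part of the job. What is shaped like the part that bears dial_grip but green or turquoise is not meant.

How it is judged:
By the outcome, as a careful person would: the job done as asked, in the order asked, and still so for the second after the job is handed in, while the arm keeps its last pose, push and grip.
It also fails if it takes over 58 s, if anything falls off the work surface, if the arm or the gripper's body presses on something with over 40 N, if the wrist force passes 120 N, or if a joint passes its speed limit or range.

ROBOT

A 6-joint arm with a two-finger parallel gripper is mounted at the origin on the work surface. World frame = base frame: x ahead of the robot, y to its left, z up, the work surface at z = 0. Lengths are in mm, angles in rad, forces in N, time in s.
With the tool pointing down it reaches from about 325 to 775 mm from the base axis. Payload 9.3 kg.
Tool frame: the origin (TCP) lies at the centre of the arm's flange, where the gripper is bolted on; the fingertips stand 173 mm ahead of it and the grasp point (between the pads) lies 155 mm ahead of it (bot.tcp_to_tips is the distance from the TCP to the fingertips, in mm); x points along the fingers, y is the direction in which the jaws open and shut, and the axes are right-handed (so a half turn about x gives the same grasp; the last joint's range is limited). The gripper opens to 85 mm and grips with 20 to 120 N. Pads are 22 mm wide; open, the fingers measure 114 mm over their backs; the gripper's body (76 mm by 85 mm) begins 54 mm behind the grasp point. The pads swing forward as they close: fully open they stand 13 mm farther back than shut.
Start: joints at [1.114, 0.259, 0.021, 1.334, 0, 1.418], TCP at [164.533, 524.811, 404.679] pointing down, gripper open.
Joint ranges: [-3.04, 3.04], [-0.91, 1.82], [-1.04, 1.36], [-1.92, 1.95], [-1.52, 1.45], [-3.14, 3.14]. Speed limits (rad/s): [2.22, 2.22, 2.79, 3.14, 3.14, 3.14].

INTERFACE

Orientations are given as a rotation vector (axis times angle).
In Python, from station import bot gives the robot as it stands. The module is installed in compiled form; this text tells all that it offers.
- The arm moves only by the shell command python3 -m pendant 'ROWS' [OPENING] [FORCE]. ROWS is text: rows parted by semicolons, each of 6 numbers parted by spaces: the shift along the tool's x, y, z in cm, then the turn, a rotation vector about the tool's x, y, z in degrees. In form: tx ty tz ax ay az; .... A call has exactly 8 rows; each row shifts and turns the commanded pose from where the row before left it, along the tool's axes as they then stand; what a row does not reach is not made up. A row lasts 1/8 s, in which the tool goes at most 62.5 mm and 10.7 degrees, less where a joint would pass 70% of its speed; a pose out of reach is approached as far as the arm can. A call is refused whole if a number of a shift passes 6.25 or a number of a turn 10.7, either way. A call with a gripper value outside its range is refused whole. OPENING is the closure, from 0 (fully open) to 1 (shut), set as the call begins (- or left out, the last holds). The fingers move at their own pace and stop on an object; FORCE is the grip in N (left out, the last holds). Time passes only in rows, so rows that do not move let the fingers close, or fill a call up. It gives the time, the measured TCP pose, the force and the opening at its end, in the units of the state.
- bot.state(): the state, without advancing time (a new reading comes with each control period).
- bot.capture(name): name is "side" or "top"; returns the picture (480x640x3 uint8, red, green, blue); there is no depth.
- bot.camera_model(name): a dict with "fx", "fy", "cx", "cy" (pixels), "k1" (the pictures are not rectified: a ray, as slopes to the right and down, at radius r is drawn at 1 + k1 r^2 times it, then the intrinsics apply), "rvec" (rotation vector, rad) and "tvec" (3), from world to camera coordinates, as OpenCV has them. Camera axes: x right, y down, z forward; pixel columns grow to the right and rows downward; lengths in mm; the calibration is good to about 2 mm. A picture is of the moment at which its call begins. camera_model takes no time and is no camera call.
- bot.finish_job(): hands the job in, once; it reports no verdict.
The state is a dict: "clock": time; "joint_pos": joint angles; "joint_vel": joint speeds; "effort": joint torques, N m; "tool_pos": TCP position; "ee_rot": TCP orientation; "contact_force": force on the tool from outside, world axes, zero at the start; "ft_torque": the same for the moment, N m; "finger_gap": opening from 0.0 (shut) to 1.0 (fully open).
Only numpy, scipy, OpenCV 4.12 (cv2) and the standard library are available. Lean on these libraries where they do the work, as an engineer would, in place of code of your own. Each camera call takes 0.05 s, during which the arm holds its last target.

## Working session

There is one attempt and no reset: what is moved stays moved. The work goes in short steps, Python scripts to look and compute and a shell command to move; the robot and the scene stay as the last step left them, time stands still between calls to the robot, and variables do not carry over. Pictures are saved under pics/ and viewed, and the job is handed in when it is done.

```bash
mkdir -p pics; ls; python3 - <<'E'
from station import bot
import cv2
s=bot.state();print(s)
for n in("side","top"):
    cv2.imwrite(f"pics/{n}0.png",bot.capture(n)[:,:,::-1]);print(n,bot.camera_model(n))
print(bot.tcp_to_tips)
E
```

```text
pics
{'clock': 0.0, 'joint_pos': array([ 1.11440577e+00,  2.59178004e-01,  2.07378049e-02,  1.33372820e+00,
       -3.60483740e-05,  1.41819186e+00]), 'joint_vel': array([-1.08738739e-03, -9.99013012e-04,  8.80064369e-04, -3.96900948e-04,
        3.65397612e-05, -4.60938051e-04]), 'effort': array([ 4.63238102e-03, -5.55644059e+01,  3.44529784e+01,  1.33400408e-02,
        4.41735267e-05,  9.27718446e-06]), 'tool_pos': array([164.50440594, 524.74947678, 404.06430293]), 'ee_rot': array([ 0.23739963,  1.55799158, -0.23947936]), 'contact_force': array([ 0.00359882, -0.63997658, -1.0804321 ]), 'ft_torque': array([-0.01366414,  0.01265564,  0.05921794]), 'finger_gap': 0.9984475569624467}
side {'fx': 561.785659505911, 'fy': 561.785659505911, 'cx': 313.94560892841235, 'cy': 230.92504452987708, 'k1': -0.1526526600624747, 'rvec': array([ 2.17807832, -0.4047568 ,  0.18325319]), 'tvec': array([-467.89118399,  198.87589131, 1291.38068703])}
top {'fx': 480.65684536138826, 'fy': 480.65684536138826, 'cx': 320.4577974002138, 'cy': 245.64457291381518, 'k1': 0.026755203458204476, 'rvec': array([ 2.14675918, -2.14586759,  0.16322093]), 'tvec': array([  49.49224836,  545.99120946, 1319.06304994])}
173.4
```

View pics/side0.png

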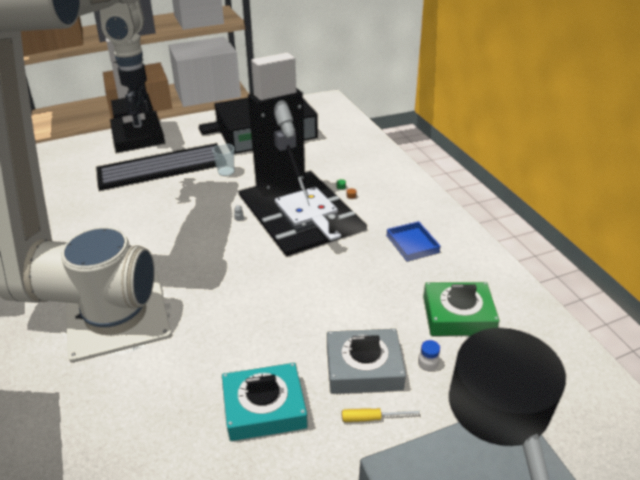

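View pics/top0.png

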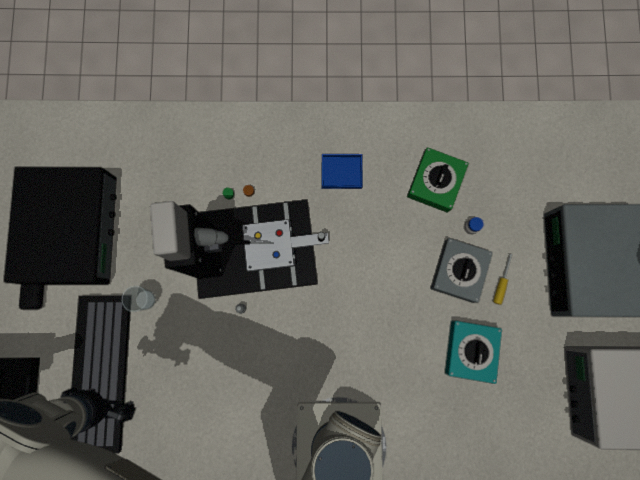

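```bash
cat > h.py <<'E'
import numpy as np, cv2
from station import bot
from scipy.spatial.transform import Rotation as R
class Cam:
    def __init__(s,n):
        m=bot.camera_model(n);s.m=m;s.Rm=R.from_rotvec(m['rvec']).as_matrix();s.t=np.array(m['tvec']);s.c=-s.Rm.T@s.t
        s.K=np.array([[m['fx'],0,m['cx']],[0,m['fy'],m['cy']],[0,0,1.]]);s.d=np.array([m['k1'],0,0,0.])
    def proj(s,P): return cv2.projectPoints(np.float64(P).reshape(-1,1,3),s.m['rvec'],s.t,s.K,s.d)[0].reshape(-1,2)
    def ray(s,p):
        u=cv2.undistortPoints(np.float64(p).reshape(1,1,2),s.K,s.d).ravel();d=s.Rm.T@np.r_[u,1];return d/np.linalg.norm(d)
    def plane(s,p,z):
        d=s.ray(p);return s.c+d*(z-s.c[2])/d[2]
def tri(pt,ps):
    A,B=Cam('top'),Cam('side');a,b=A.ray(pt),B.ray(ps)
    k=np.linalg.lstsq(np.c_[a,-b],B.c-A.c,rcond=None)[0];x,y=A.c+a*k[0],B.c+b*k[1];return (x+y)/2,np.linalg.norm(x-y)
E
python3 - <<'E'
from h import *
for n in('top','side'): 
    c=Cam(n);print(n,c.c,c.proj([[164.5,524.7,404],[164.5,524.7,231],[0,0,0]]))
def crop(f,x,y,w,h,k,o):
    i=cv2.imread(f)[y:y+h,x:x+w];cv2.imwrite(o,cv2.resize(i,None,fx=k,fy=k,interpolation=cv2.INTER_CUBIC))
crop('pics/top0.png',150,180,190,130,4,'pics/t1.png')
crop('pics/top0.png',420,220,110,90,6,'pics/t2.png')
crop('pics/side0.png',230,150,150,110,5,'pics/s1.png')
crop('pics/side0.png',310,310,120,90,6,'pics/s2.png')
E
```

```text
top [ 345.54755968   54.88730799 1384.94313262] [[ 76.32598895 412.32356094]
 [114.06979994 397.45439615]
 [338.5757583  445.51925459]]
side [  127.3395515  -1029.20760102   922.30917358] [[129.83567426  65.93988459]
 [140.764223   122.83345914]
 [115.21609708 315.39448989]]
```

View pics/t1.png

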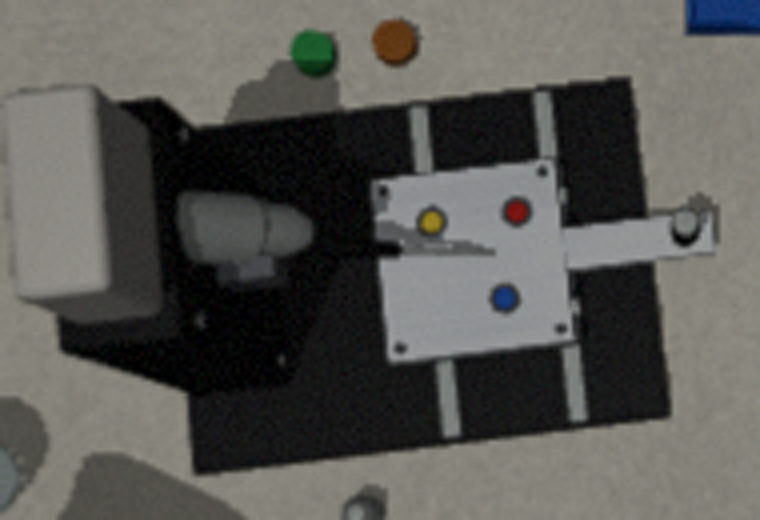

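View pics/t2.png

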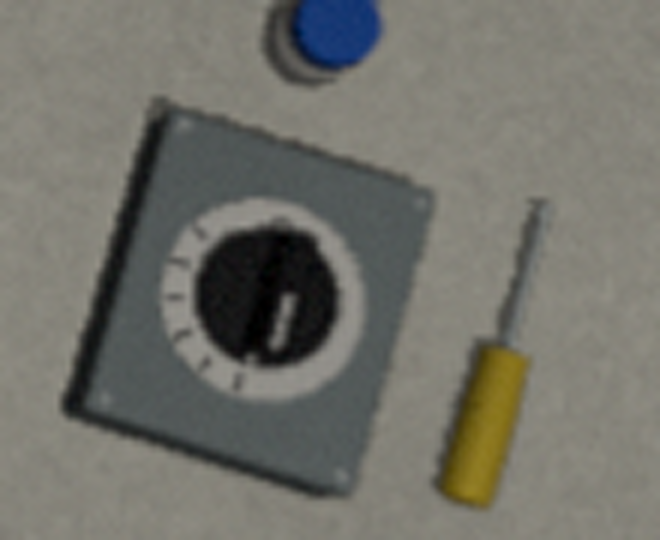

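View pics/s1.png

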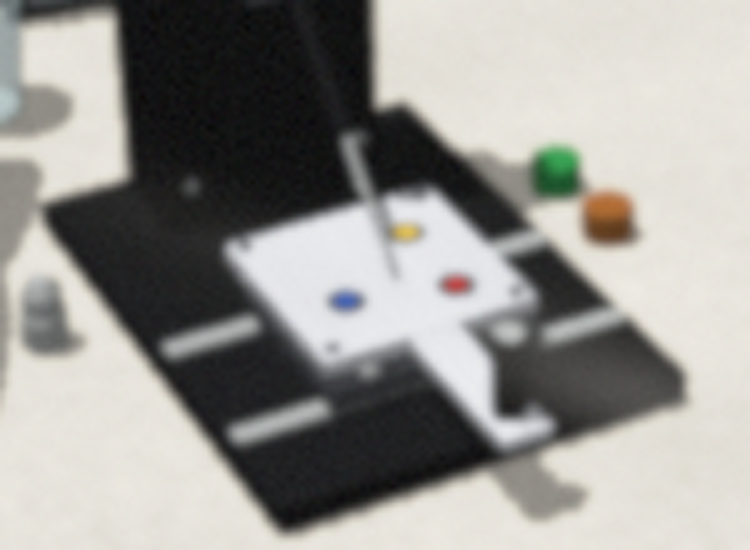

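View pics/s2.png

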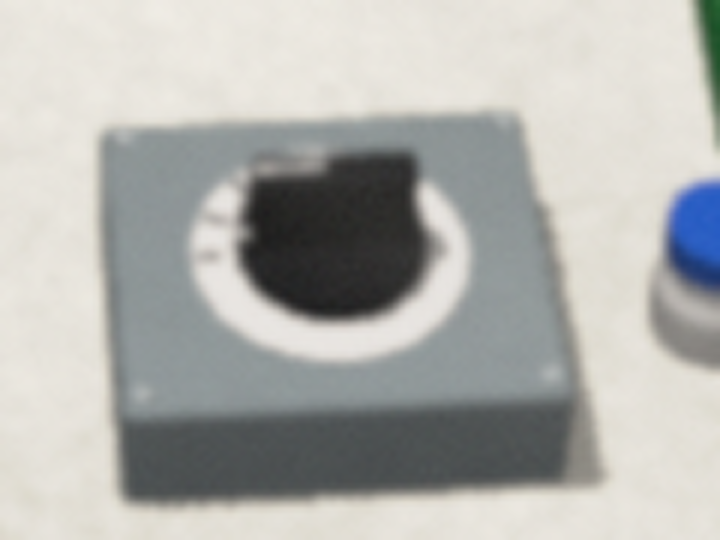

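```bash
cat > marks.py <<'E'
from h import *
def blobs(im,n):
    h=cv2.cvtColor(im,cv2.COLOR_RGB2HSV)
    out={}
    x0,y0,x1,y1=(230,215,330,275) if n=='top' else (260,170,380,260)
    for k,(lo,hi) in dict(yellow=((18,90,90),(34,255,255)),blue=((105,110,70),(125,255,255)),red=((172,110,70),(180,255,255))).items():
        m=cv2.inRange(h,lo,hi)
        if k=='red': m|=cv2.inRange(h,(0,120,70),(6,255,255))
        z=np.zeros_like(m);z[y0:y1,x0:x1]=m[y0:y1,x0:x1]
        q,l,s,c=cv2.connectedComponentsWithStats(z)
        if q>1:
            i=1+np.argmax(s[1:,4]);out[k]=(c[i],s[i,4])
    return out
E
python3 - <<'E'
from marks import *
rd=lambda f:cv2.imread(f)[:,:,::-1].copy()
T=blobs(rd('pics/top0.png'),'top');S=blobs(rd('pics/side0.png'),'side')
for k in T: print(k,T[k],S.get(k), tri(T[k][0],S[k][0]) if k in S else '')
def crop(f,x,y,w,h,k,o):
    i=cv2.imread(f)[y:y+h,x:x+w];i=cv2.convertScaleAbs(i,alpha=1.6);cv2.imwrite(o,cv2.resize(i,None,fx=k,fy=k,interpolation=cv2.INTER_CUBIC))
crop('pics/top0.png',235,215,70,60,10,'pics/t3.png')
crop('pics/side0.png',285,175,70,70,8,'pics/s3.png')
E
```

```text
yellow (array([257.39130435, 235.04347826]), np.int32(23)) (array([310.66666667, 195.88888889]), np.int32(9)) (array([574.73653209, 226.1256721 ,  56.45962992]), np.float64(2.5835333981530604))
blue (array([275.82608696, 254.        ]), np.int32(23)) (array([298.8, 209.6]), np.int32(5)) (array([521.0145672 , 173.84166405,  56.54304035]), np.float64(2.1911540364028497))
red (array([278.91666667, 232.5       ]), np.int32(24)) (array([321. , 206.5]), np.int32(6)) (array([582.37872514, 165.92332217,  56.08681861]), np.float64(3.1671006198916194))
```

View pics/t3.png

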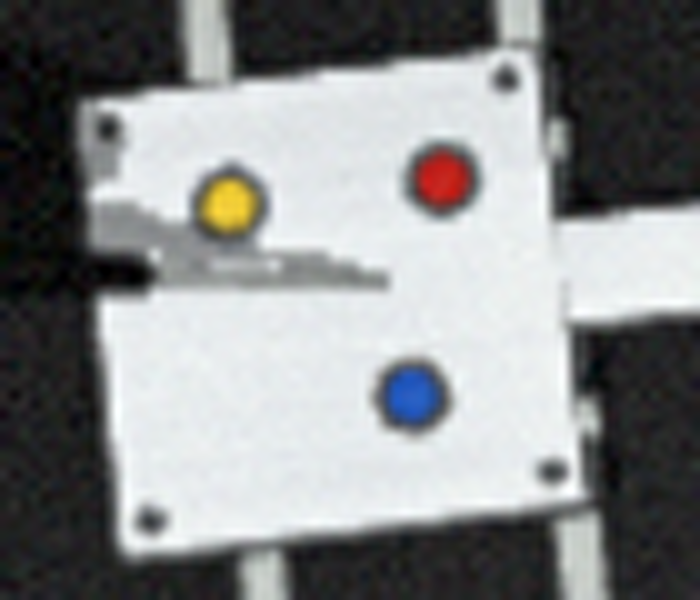

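View pics/s3.png

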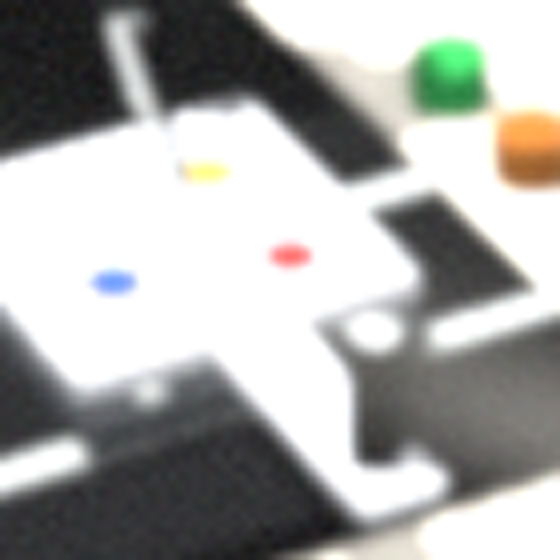

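```bash
python3 - <<'E'
from marks import *
a,b=Cam('top'),Cam('side')
print('tip top',a.plane((273.3,242.9),61),'side',b.plane((309,205.2),61),tri((273.3,242.9),(309,205.2)))
print('post top cap guess',a.plane((321.2,235.9),104))
def crop(f,x,y,w,h,k,o,al):
    i=cv2.imread(f)[y:y+h,x:x+w];i=cv2.convertScaleAbs(i,alpha=al);cv2.imwrite(o,cv2.resize(i,None,fx=k,fy=k,interpolation=cv2.INTER_NEAREST))
crop('pics/top0.png',245,228,40,30,18,'pics/t4.png',1.3)
crop('pics/side0.png',290,175,40,40,14,'pics/s4.png',.95)
crop('pics/top0.png',300,220,40,35,16,'pics/t5.png',1.6)
crop('pics/side0.png',310,200,45,50,12,'pics/s5.png',.95)
E
```

```text
tip top [550.5327114  181.15752083  61.        ] side [553.17548873 177.2572374   61.        ] (array([552.65021294, 180.98464718,  58.4328717 ]), np.float64(3.5118970547609307))
post top cap guess [563.11433836  47.96116673 104.        ]
```

View pics/t4.png

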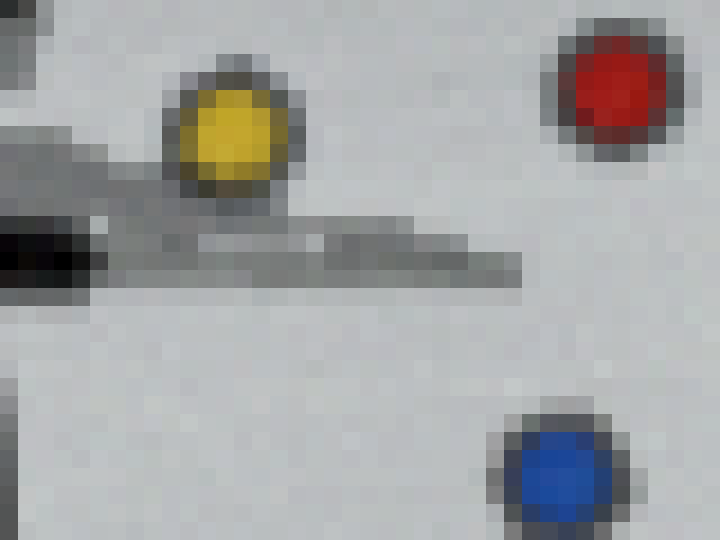

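View pics/s4.png

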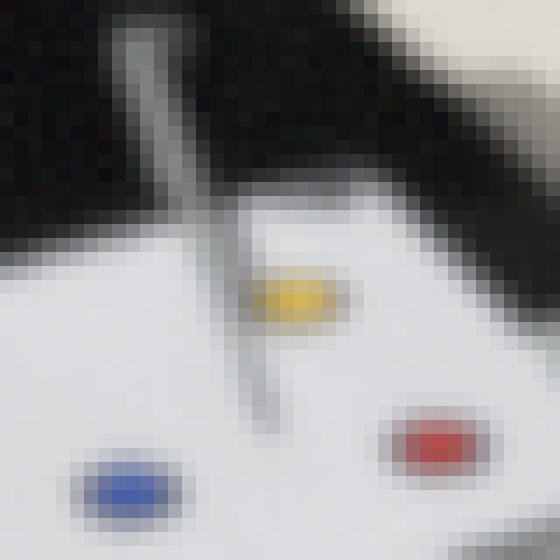

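View pics/t5.png

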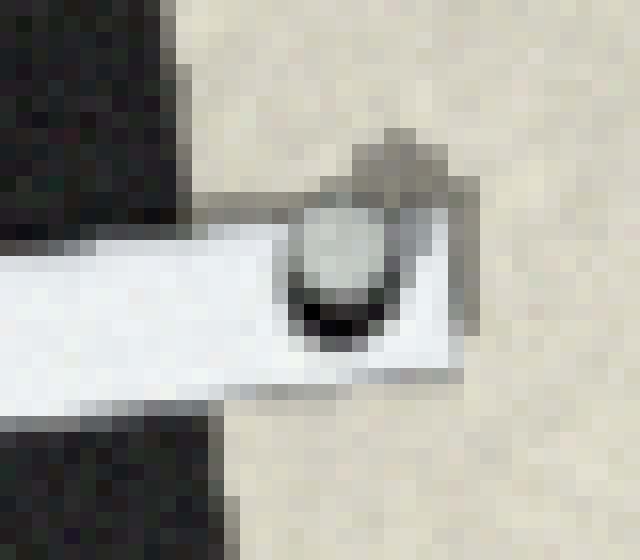

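View pics/s5.png

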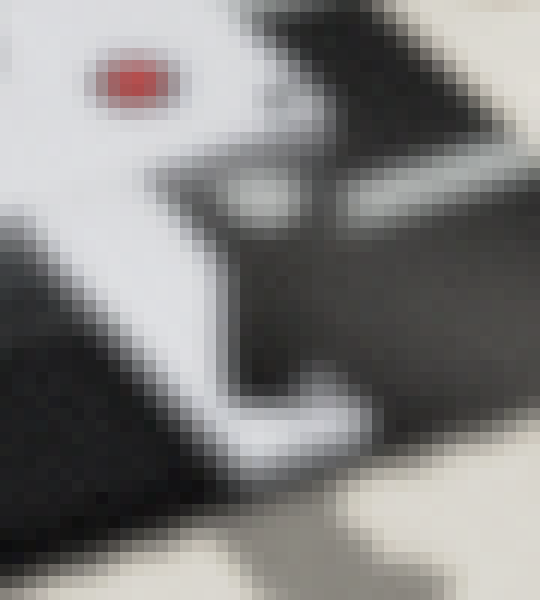

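```bash
python3 - <<'E'
from marks import *
rd=lambda f:cv2.imread(f)[:,:,::-1].copy()
for n,tip in(('top',(273.1,242.6)),('side',(308.6,204.8))):
    c=Cam(n);B={k:c.plane(v[0],56)[:2] for k,v in blobs(rd(f'pics/{n}0.png'),n).items()}
    t=c.plane(tip,61)[:2];d=B['yellow']-B['blue'];th=np.arctan2(d[1],d[0])-np.arctan2(45,60)
    M=np.array([[np.cos(th),-np.sin(th)],[np.sin(th),np.cos(th)]])
    post=(B['yellow']-M@[30,175]+B['blue']-M@[-30,130])/2
    print(n,'len',np.hypot(*d),'th',np.degrees(th),'tip',t,'post',post,'\n  y->tip tester',M.T@(t-B['yellow']),'world',t-B['yellow'],' b->tip',M.T@(t-B['blue']),'world',t-B['blue'],'tip-post',M.T@(t-post), {k:v.round(1) for k,v in B.items()})
    if n=='top': print(' cap',c.plane((320.75,234.9),106)[:2])
# long edges of base in top view: tester axis
E
```

```text
top len 74.8717056852986 th 7.4861993501252755 tip [551.37795113 181.72647743] post [566.64950545  49.11600949] 
  y->tip tester [-27.81259529 -41.49168849] world [-22.16968481 -44.76165486]  b->tip [32.08476926  3.43133492] world [31.36422777  7.58232776] tip-post [  2.13608698 133.46982322] {'yellow': array([573.5, 226.5]), 'blue': array([520. , 174.1]), 'red': array([580.8, 166.3])}
 cap [565.51092467  49.18637451]
side len 75.07049573243397 th 7.2083738636732955 tip [552.83497803 179.51207479] post [568.47207362  49.308339  ] 
  y->tip tester [-29.20396964 -43.88437958] world [-23.46661803 -47.20199627]  b->tip [30.85242694  1.15791786] world [30.46328738  5.02007407] tip-post [  0.82422865 131.13676914] {'yellow': array([576.3, 226.7]), 'blue': array([522.4, 174.5]), 'red': array([584.1, 166. ])}
```

```bash
cat > go.py <<'E'
from h import *
import sys
def to(pos,jaw=None):
    "shift in tool cm to reach pos; turn (deg about tool x) to bring tool y to +-jaw"
    s=bot.state();M=R.from_rotvec(s['ee_rot']).as_matrix()
    print('t',round(s['clock'],2),'pos',s['tool_pos'].round(1),'gap',round(s['finger_gap'],3),'F',s['contact_force'].round(1),'q',s['joint_pos'].round(2))
    print('x',M[:,0].round(3),'y',M[:,1].round(3),'z',M[:,2].round(3))
    if pos is not None: print('shift cm (tool axes now)',(M.T@(np.array(pos)-s['tool_pos'])/10).round(2))
    if jaw is not None:
        for sg in(1,-1):
            j=M.T@(sg*np.r_[jaw,0.]);print('turn about x deg',np.degrees(np.arctan2(j[2],j[1])).round(1))
E
python3 - <<'E'
from go import *
j=[np.cos(np.radians(7.35)),np.sin(np.radians(7.35))]
to([400,100,404],j); to([566.5,49.2,340])
E
```

```text
t 0.1 pos [164.5 524.8 404.1] gap 1.004 F [-0.5  0.5 -0. ] q [1.11 0.26 0.02 1.33 0.   1.42]
x [-0.001 -0.001 -1.   ] y [ 0.299  0.954 -0.001] z [ 0.954 -0.299 -0.   ]
shift cm (tool axes now) [  0.05 -33.49  35.18]
turn about x deg 65.2
turn about x deg -114.8
t 0.1 pos [164.5 524.8 404.1] gap 1.004 F [-0.5  0.5 -0. ] q [1.11 0.26 0.02 1.33 0.   1.42]
x [-0.001 -0.001 -1.   ] y [ 0.299  0.954 -0.001] z [ 0.954 -0.299 -0.   ]
shift cm (tool axes now) [  6.44 -33.34  52.58]
```

```bash
python3 -m pendant '0 -4.1 4.3 0 0 0;0 -4.2 4.4 0 0 0;0 -4.2 4.4 0 0 0;0 -4.2 4.4 0 0 0;0 -4.2 4.4 0 0 0;0 -4.2 4.4 0 0 0;0 -4.2 4.4 0 0 0;0 -4.2 4.4 0 0 0' 0 40
python3 - <<'E'
from go import *
j=[np.cos(np.radians(7.35)),np.sin(np.radians(7.35))]
to([566.5,49.2,404],j)
E
```

```text
clock: 1.1
tool_pos: [399.7, 98.2, 404.7]
ee_rot: [0.239, 1.557, -0.238]
contact_force: [1.2, 1.0, -0.1]
finger_gap: 1.004
t 1.1 pos [399.7  98.2 404.7] gap 1.004 F [ 1.2  1.  -0.1] q [ 0.04  0.02 -0.26  1.28  0.    0.34]
x [ 0.  0. -1.] y [0.299 0.954 0.   ] z [ 0.954 -0.299  0.   ]
shift cm (tool axes now) [ 0.07  0.32 17.39]
turn about x deg 65.2
turn about x deg -114.8
```

```bash
python3 -m pendant '0 0 4.3 0 0 0;0 0.1 4.4 0 0 0;0 0.1 4.4 0 0 0;0 0.1 4.3 0 0 0;0 0 0 10.5 0 0;0 0 0 10.5 0 0;0 0 0 10.5 0 0;0 0 0 10.5 0 0'
python3 -m pendant '4 0 0 10.5 0 0;5 0 0 10.5 0 0;0 0 0 2.2 0 0;0 0 0 0 0 0;0 0 0 0 0 0;0 0 0 0 0 0;0 0 0 0 0 0;0 0 0 0 0 0'
python3 - <<'E'
from go import *
j=[np.cos(np.radians(7.35)),np.sin(np.radians(7.35))]
to([566.5,49.2,238],j)
for n in("side","top"):
    cv2.imwrite(f"pics/{n}1.png",bot.capture(n)[:,:,::-1])
i=cv2.imread('pics/side1.png')[110:270,230:430];cv2.imwrite('pics/a.png',cv2.resize(i,None,fx=4,fy=3.7))
E
```

```text
clock: 2.1
tool_pos: [566.2, 50.9, 404.2]
ee_rot: [0.812, 1.415, -0.813]
contact_force: [-0.1, 0.2, -0.1]
finger_gap: 1.003
clock: 3.1
tool_pos: [566.2, 51.0, 314.9]
ee_rot: [1.114, 1.267, -1.113]
contact_force: [0.2, 0.4, 0.4]
finger_gap: 0.997
t 3.1 pos [566.2  51.  314.9] gap 0.997 F [0.2 0.4 0.4] q [-0.06  0.33 -0.11  1.13  0.    1.38]
x [ 0. -0. -1.] y [0.992 0.129 0.   ] z [ 0.129 -0.992  0.   ]
shift cm (tool axes now) [7.69 0.01 0.18]
turn about x deg 0.1
turn about x deg -179.9
```

View pics/a.png

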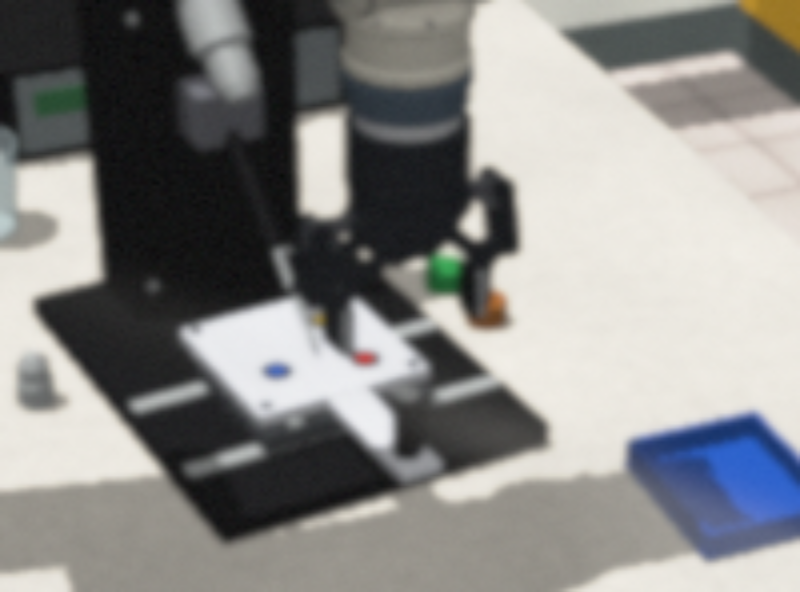

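View pics/top1.png

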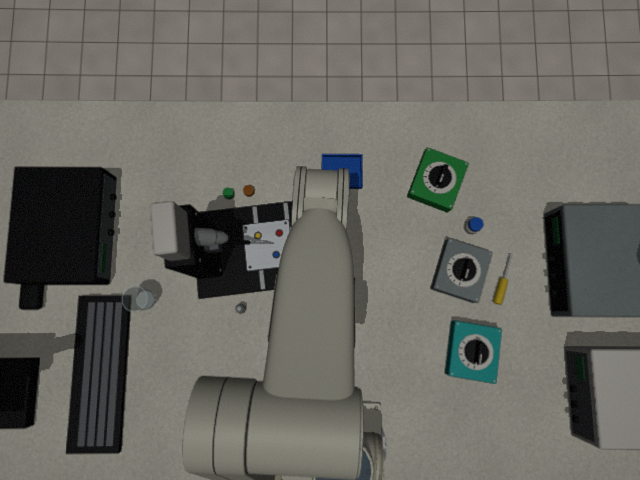

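```bash
python3 -m pendant '1.5 0 0.1 0 0 0;2 0 0.1 0 0 0;2 0 0 0 0 0;1.4 0 0 0 0 0;0.8 0 0 0 0 0;0 0 0 0 0 0;0 0 0 0 0 0;0 0 0 0 0 0'
python3 -m pendant '0 0 0 0 0 0;0 0 0 0 0 0;0 0 0 0 0 0;0 0 0 0 0 0;0 0 0 0 0 0;0 0 0 0 0 0;0 0 0 0 0 0;0 0 0 0 0 0' 1 50
python3 - <<'E'
from marks import *
from go import *
to(None)
for n in("side","top"):
    im=bot.capture(n);cv2.imwrite(f"pics/{n}2.png",im[:,:,::-1])
    c=Cam(n);print(n,{k:(v[0].round(1),v[1],c.plane(v[0],56)[:2].round(1)) for k,v in blobs(im,n).items()})
i=cv2.imread('pics/side2.png')[150:260,260:410];cv2.imwrite('pics/a2.png',cv2.resize(i,None,fx=5,fy=5))
i=cv2.imread('pics/top2.png')[190:300,190:340];cv2.imwrite('pics/b2.png',cv2.resize(i,None,fx=5,fy=5))
E
```

```text
clock: 4.2
tool_pos: [566.6, 49.0, 238.3]
ee_rot: [1.114, 1.267, -1.113]
contact_force: [-0.2, 0.6, -0.3]
finger_gap: 1.001
clock: 5.2
tool_pos: [566.5, 49.0, 237.8]
ee_rot: [1.114, 1.267, -1.114]
contact_force: [-1.4, 0.5, 3.5]
finger_gap: 0.221
t 5.2 pos [566.5  49.  237.8] gap 0.221 F [-1.4  0.5  3.5] q [-0.06  0.39 -0.23  0.95 -0.    1.38]
x [ 0. -0. -1.] y [0.992 0.129 0.   ] z [ 0.129 -0.992  0.   ]
side {'yellow': (array([311., 196.]), np.int32(11), array([577. , 225.8])), 'blue': (array([299. , 209.5]), np.int32(6), array([523. , 174.7])), 'red': (array([320.8, 206.4]), np.int32(5), array([583.7, 166.6]))}
top {'yellow': (array([257.3, 234.9]), np.int32(20), array([574. , 226.8])), 'blue': (array([275.8, 254. ]), np.int32(23), array([520. , 174.1])), 'red': (array([278.9, 232.1]), np.int32(22), array([582. , 166.4]))}
```

View pics/a2.png

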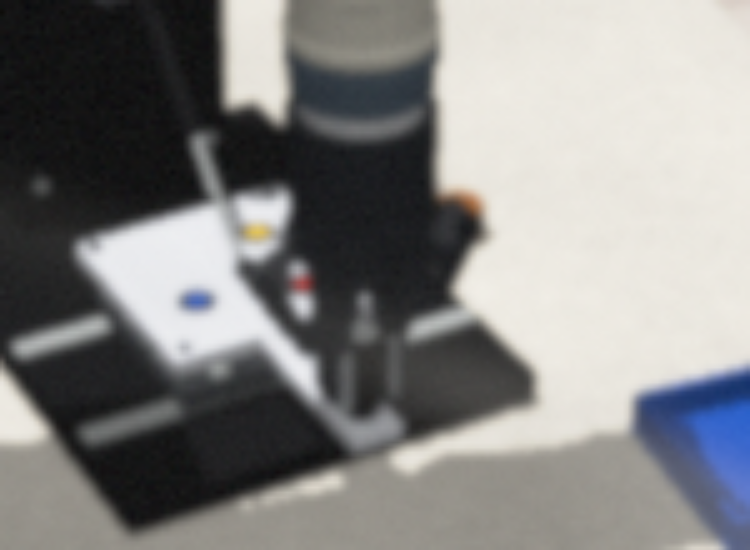

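View pics/b2.png

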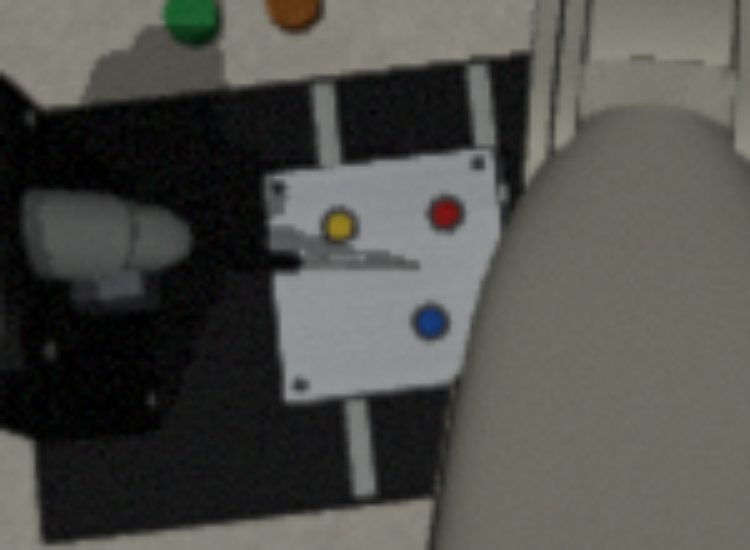

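```bash
cat > chk.py <<'E'
from marks import *
from go import *
import sys
def chk(k):
    to(None)
    for n,(x,y) in(("side",(270,160)),("top",(230,200))):
        im=bot.capture(n);c=Cam(n);cv2.imwrite(f"pics/{n}{k}.png",im[:,:,::-1])
        print(n,{k:(v[0].round(1),v[1],c.plane(v[0],56)[:2].round(1)) for k,v in blobs(im,n).items()})
        cv2.imwrite(f'pics/z{n}{k}.png',cv2.resize(cv2.convertScaleAbs(im[y:y+70,x:x+90,::-1],alpha=1.3 if n=='top' else .95),None,fx=8,fy=8,interpolation=cv2.INTER_CUBIC))
chk(sys.argv[1])
E
python3 -m pendant '0 -0.35 0.5 0 0 0;0 -0.6 0.9 0 0 0;0 -0.6 0.9 0 0 0;0 -0.6 0.9 0 0 0;0 -0.5 0.7 0 0 0;0 -0.2 0.37 0 0 0;0 0 0 0 0 0;0 0 0 0 0 0'
python3 chk.py 3
```

```text
clock: 6.3
tool_pos: [543.6, 2.9, 237.7]
ee_rot: [1.113, 1.267, -1.114]
contact_force: [-0.8, -0.9, 4.7]
finger_gap: 0.222
t 6.3 pos [543.6   2.9 237.7] gap 0.222 F [-0.8 -0.9  4.7] q [-0.15  0.35 -0.29  0.93 -0.    1.29]
x [-0. -0. -1.] y [ 0.992  0.128 -0.   ] z [ 0.128 -0.992  0.   ]
side {'yellow': (array([308.9, 206.1]), np.int32(10), array([553.9, 180.2])), 'blue': (array([296.5, 220.5]), np.int32(8), array([499.7, 128.4])), 'red': (array([318.2, 216.8]), np.int32(6), array([559.2, 122.8]))}
top {'yellow': (array([274. , 242.9]), np.int32(19), array([551.3, 179.7])), 'blue': (array([292.1, 262.1]), np.int32(22), array([497.4, 128.6])), 'red': (array([295.1, 240.2]), np.int32(23), array([559. , 120.8]))}
```

View pics/ztop3.png

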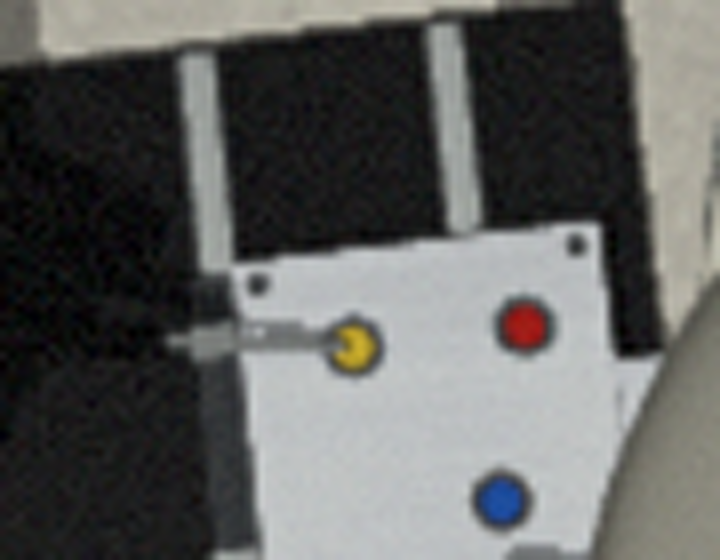

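View pics/zside3.png

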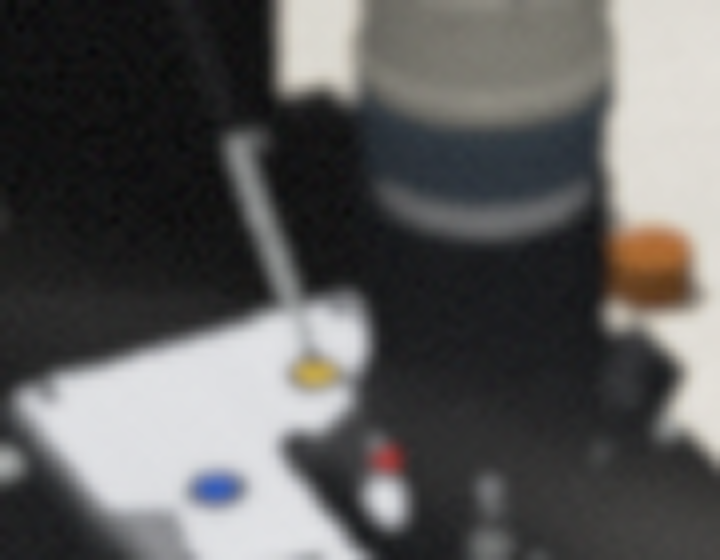

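```bash
python3 - <<'E'
from h import *
o=[]
for n,(x,y),al in(("top",(263,235),1.5),("side",(299,193),.95)):
    i=cv2.imread(f'pics/{n}3.png')[y:y+20,x:x+20];o.append(cv2.resize(cv2.convertScaleAbs(i,alpha=al),None,fx=20,fy=20,interpolation=cv2.INTER_NEAREST))
cv2.imwrite('pics/n3.png',np.hstack(o))
E
```

```text
(no output)
```

View pics/n3.png

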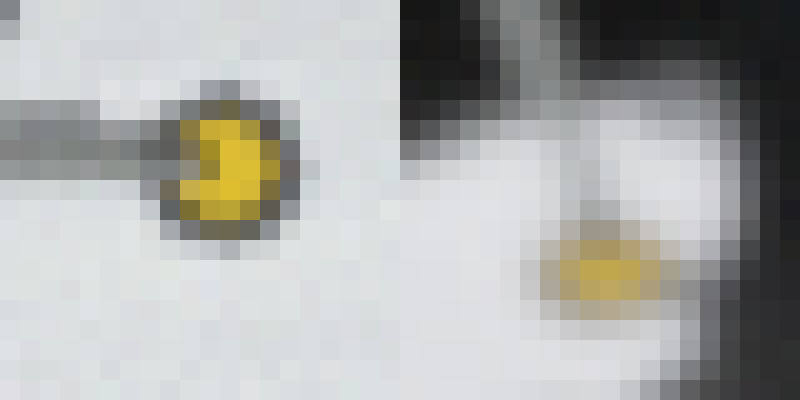

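```bash
python3 -m pendant '0 0.05 -0.08 0 0 0;0 0 0 0 0 0;0 0 0 0 0 0;0 0 0 0 0 0;0 0 0 0 0 0;0 0 0 0 0 0;0 0 0 0 0 0;0 0 0 0 0 0'
python3 chk.py 4
python3 -m pendant '0 0.4 -0.3 0 0 0;0 1 -0.75 0 0 0;0 1.2 -0.9 0 0 0;0 1.2 -0.9 0 0 0;0 1.2 -0.9 0 0 0;0 0.8 -0.6 0 0 0;0 0.2 -0.15 0 0 0;0 0 0 0 0 0'
python3 chk.py 5
python3 - <<'E'
from h import *
o=[]
for n,(x,y),al in(("top",(263,235),1.5),("side",(299,193),.95)):
    i=cv2.imread(f'pics/{n}5.png')[y:y+20,x:x+20];o.append(cv2.resize(cv2.convertScaleAbs(i,alpha=al),None,fx=20,fy=20,interpolation=cv2.INTER_NEAREST))
cv2.imwrite('pics/n5.png',np.hstack(o))
E
```

```text
clock: 7.4
tool_pos: [544.1, 3.8, 237.7]
ee_rot: [1.114, 1.268, -1.114]
contact_force: [0.0, 0.6, 3.7]
finger_gap: 0.222
t 7.4 pos [544.1   3.8 237.7] gap 0.222 F [0.  0.6 3.7] q [-0.15  0.35 -0.29  0.93  0.    1.29]
x [ 0.  0. -1.] y [0.992 0.129 0.   ] z [ 0.129 -0.992 -0.   ]
side {'yellow': (array([309., 206.]), np.int32(11), array([554.3, 180.6])), 'blue': (array([296.5, 220.5]), np.int32(8), array([499.7, 128.4])), 'red': (array([318.5, 216.5]), np.int32(4), array([560.6, 123.9]))}
top {'yellow': (array([273.6, 242.8]), np.int32(17), array([551.7, 180.8])), 'blue': (array([291.9, 261.9]), np.int32(22), array([497.9, 129.2])), 'red': (array([294.8, 240. ]), np.int32(23), array([559.6, 121.5]))}
clock: 8.5
tool_pos: [598.7, 57.2, 237.7]
ee_rot: [1.114, 1.268, -1.112]
contact_force: [0.9, 1.1, 4.4]
finger_gap: 0.216
t 8.5 pos [598.7  57.2 237.7] gap 0.216 F [0.9 1.1 4.4] q [-0.04  0.44 -0.15  0.98  0.    1.4 ]
x [ 0.001  0.001 -1.   ] y [0.992 0.13  0.001] z [ 0.13  -0.992 -0.001]
side {'yellow': (array([320.7, 192.1]), np.int32(9), array([609.7, 234.6])), 'blue': (array([309. , 205.5]), np.int32(6), array([555.1, 182.9])), 'red': (array([330.5, 202.5]), np.int32(8), array([615.7, 174.6]))}
top {'yellow': (array([254.6, 223.5]), np.int32(17), array([606.4, 234.8])), 'blue': (array([273.2, 242.3]), np.int32(18), array([552.9, 181.9])), 'red': (array([276., 221.]), np.int32(21), array([613.7, 174.9]))}
```

View pics/n5.png

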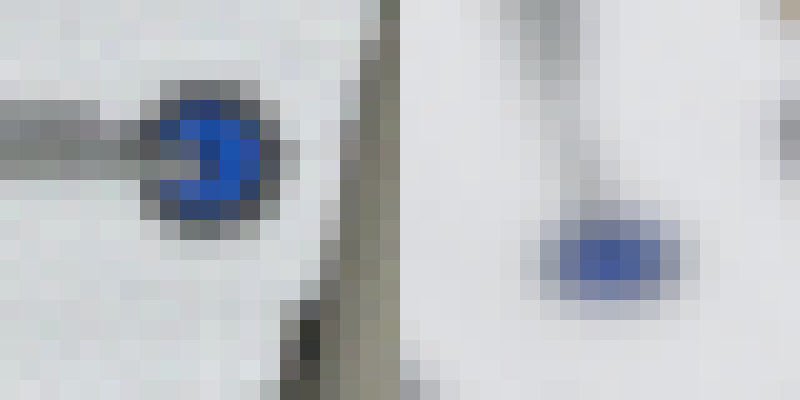

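View pics/zside5.png

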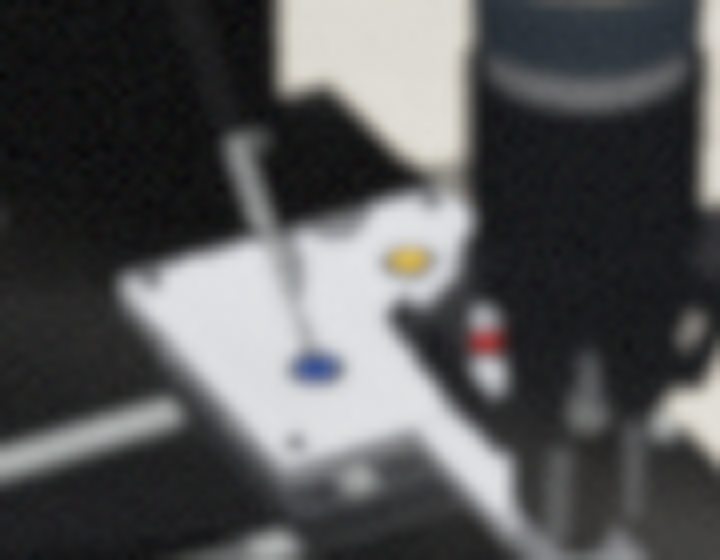

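View pics/ztop5.png

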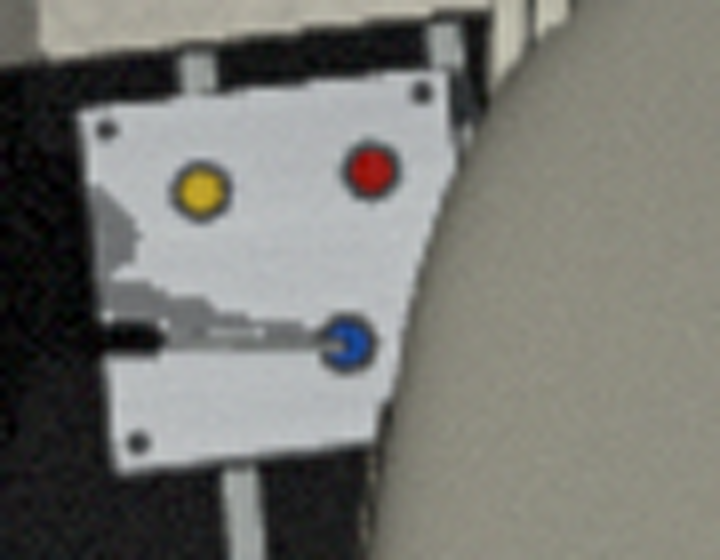

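```bash
python3 - <<'E'
from h import *
for n,p in(('side',(555.1,182.9)),('top',(552.9,181.9))):
    c=Cam(n);print(n,c.proj([[*p,56],[*p,61],[p[0],p[1]+2,61],[p[0]+2,p[1],61]]).round(2))
E
```

```text
side [[308.98 205.5 ]
 [308.95 203.99]
 [308.7  203.62]
 [309.63 203.84]]
top [[273.21 242.34]
 [273.05 242.06]
 [272.33 242.06]
 [273.06 241.35]]
```

```bash
python3 -m pendant '0 -0.08 -0.1 0 0 0;0 0 0 0 0 0;0 0 0 0 0 0;0 0 0 0 0 0;0 0 0 0 0 0;0 0 0 0 0 0;0 0 0 0 0 0;0 0 0 0 0 0'
python3 chk.py 6
python3 - <<'E'
from h import *
o=[]
for n,(x,y),al in(("top",(263,235),1.5),("side",(299,193),.95)):
    i=cv2.imread(f'pics/{n}6.png')[y:y+20,x:x+20];o.append(cv2.resize(cv2.convertScaleAbs(i,alpha=al),None,fx=20,fy=20,interpolation=cv2.INTER_NEAREST))
cv2.imwrite('pics/n6.png',np.hstack(o))
E
```

```text
clock: 9.6
tool_pos: [596.9, 57.1, 237.7]
ee_rot: [1.114, 1.267, -1.114]
contact_force: [0.6, 1.6, 4.6]
finger_gap: 0.218
t 9.6 pos [596.9  57.1 237.7] gap 0.218 F [0.6 1.6 4.6] q [-0.04  0.43 -0.15  0.98  0.    1.4 ]
x [ 0.  0. -1.] y [0.992 0.129 0.   ] z [ 0.129 -0.992 -0.   ]
side {'yellow': (array([320. , 192.5]), np.int32(6), array([607.2, 233.4])), 'blue': (array([308.5, 205.7]), np.int32(6), array([553.6, 182.6])), 'red': (array([330. , 202.5]), np.int32(10), array([614.4, 175.1]))}
top {'yellow': (array([254.9, 224. ]), np.int32(20), array([604.9, 234.1])), 'blue': (array([273.4, 243.1]), np.int32(17), array([550.7, 181.5])), 'red': (array([276. , 221.6]), np.int32(23), array([612., 175.]))}
```

View pics/n6.png

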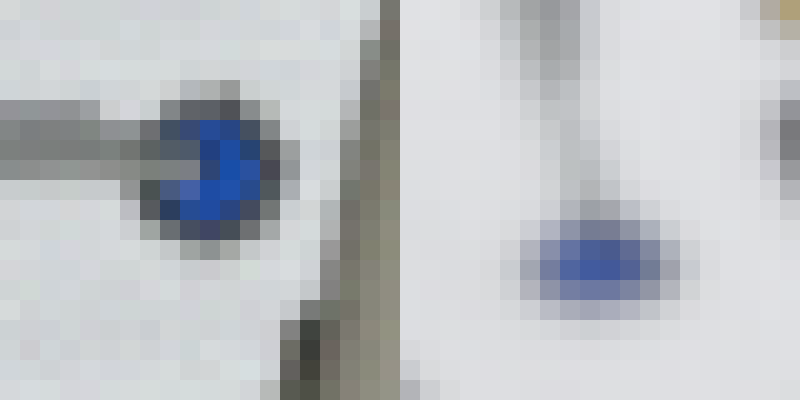

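```bash
python3 -m pendant '0 0.02 -0.1 0 0 0;0 0 0 0 0 0;0 0 0 0 0 0;0 0 0 0 0 0;0 0 0 0 0 0;0 0 0 0 0 0;0 0 0 0 0 0;0 0 0 0 0 0'
python3 chk.py 7
python3 - <<'E'
from h import *
o=[]
for n,(x,y),al in(("top",(263,235),1.5),("side",(299,193),.95)):
    i=cv2.imread(f'pics/{n}7.png')[y:y+20,x:x+20];o.append(cv2.resize(cv2.convertScaleAbs(i,alpha=al),None,fx=20,fy=20,interpolation=cv2.INTER_NEAREST))
cv2.imwrite('pics/n7.png',np.hstack(o))
# dial
c=Cam('top');print('dial centre crude',c.plane((420+265/6,220+298/6),50))
E
```

```text
clock: 10.7
tool_pos: [596.9, 57.9, 237.7]
ee_rot: [1.113, 1.267, -1.114]
contact_force: [-0.1, -0.4, 5.9]
finger_gap: 0.22
t 10.7 pos [596.9  57.9 237.7] gap 0.22 F [-0.1 -0.4  5.9] q [-0.04  0.43 -0.15  0.98 -0.    1.4 ]
x [-0.    -0.001 -1.   ] y [ 0.992  0.128 -0.   ] z [ 0.128 -0.992  0.001]
side {'yellow': (array([319.8, 192.2]), np.int32(8), array([607. , 234.9])), 'blue': (array([308. , 205.5]), np.int32(6), array([552.6, 183.9])), 'red': (array([330. , 202.5]), np.int32(6), array([614.4, 175.1]))}
top {'yellow': (array([254.3, 224.1]), np.int32(22), array([604.6, 235.7])), 'blue': (array([273.2, 243.2]), np.int32(18), array([550.4, 181.8])), 'red': (array([275.9, 221.7]), np.int32(21), array([611.8, 175.3]))}
dial centre crude [ 477.2074916  -350.30361894   50.        ]
```

View pics/n7.png

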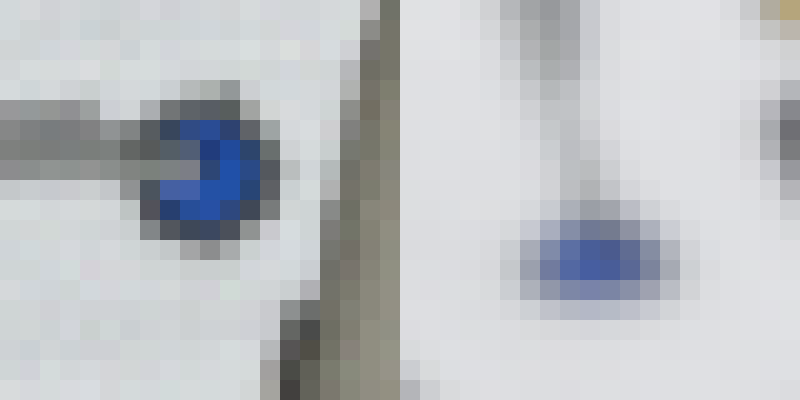

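```bash
python3 -m pendant '0 0 0 0 0 0;0 0 0 0 0 0;0 0 0 0 0 0;0 0 0 0 0 0;0 0 0 0 0 0;0 0 0 0 0 0;0 0 0 0 0 0;0 0 0 0 0 0' 0 40
python3 -m pendant '-1 0 0 0 0 0;-1.5 0 0 0 0 0;-1.5 0 0 0 0 0;-2 0 0 0 0 0;-2 0 0 0 0 0;-2 0 0 0 0 0;-2 0 0 0 0 0;0 0 0 0 0 0' 
python3 chk.py 8
python3 - <<'E'
from h import *
im=cv2.imread('pics/top0.png');h=cv2.cvtColor(im,cv2.COLOR_BGR2HSV)
g=cv2.cvtColor(im,cv2.COLOR_BGR2GRAY)
x0,y0=420,220
roi=g[y0:y0+90,x0:x0+110];print(np.percentile(roi,[5,50,95,99]))
big=cv2.resize(cv2.convertScaleAbs(im[240:300,432:492],alpha=1.5),None,fx=10,fy=10,interpolation=cv2.INTER_CUBIC);cv2.imwrite('pics/d.png',big)
s=cv2.imread('pics/side0.png');big=cv2.resize(cv2.convertScaleAbs(s[325:375,335:400],alpha=1.4),None,fx=10,fy=10,interpolation=cv2.INTER_CUBIC);cv2.imwrite('pics/ds.png',big)
E
```

```text
clock: 11.8
tool_pos: [596.9, 58.1, 237.7]
ee_rot: [1.114, 1.267, -1.114]
contact_force: [-0.5, 0.4, 0.8]
finger_gap: 1.001
clock: 12.8
tool_pos: [597.1, 58.1, 360.0]
ee_rot: [1.115, 1.264, -1.111]
contact_force: [0.0, -0.3, -0.4]
finger_gap: 1.002
t 12.8 pos [597.1  58.1 360. ] gap 1.002 F [ 0.  -0.3 -0.4] q [-0.04  0.36  0.05  1.26  0.    1.4 ]
x [ 0.004 -0.    -1.   ] y [0.992 0.129 0.004] z [ 0.129 -0.992  0.001]
side {'yellow': (array([319.8, 192.2]), np.int32(8), array([607. , 234.9])), 'blue': (array([308.2, 205.6]), np.int32(5), array([552.9, 183.2])), 'red': (array([330. , 202.5]), np.int32(6), array([614.4, 175.1]))}
top {'yellow': (array([254.2, 224.1]), np.int32(21), array([604.6, 236.1])), 'blue': (array([273.1, 243.2]), np.int32(17), array([550.5, 182.1])), 'red': (array([275.8, 221.5]), np.int32(20), array([612.3, 175.5]))}
[ 36. 129. 136. 142.]
```

View pics/d.png

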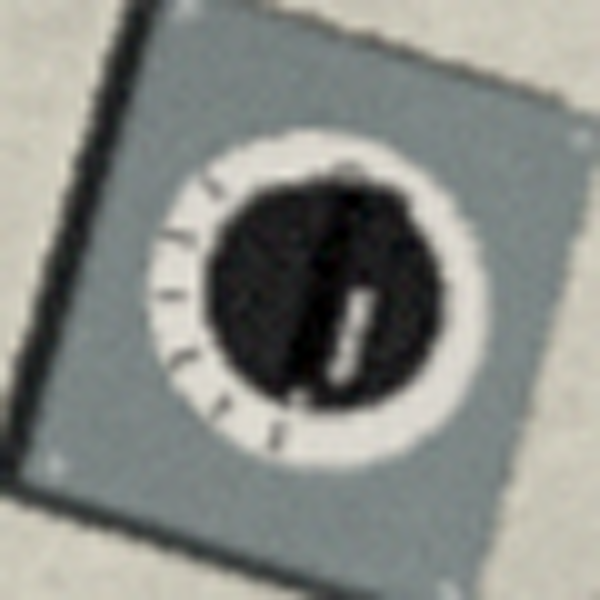

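View pics/ds.png

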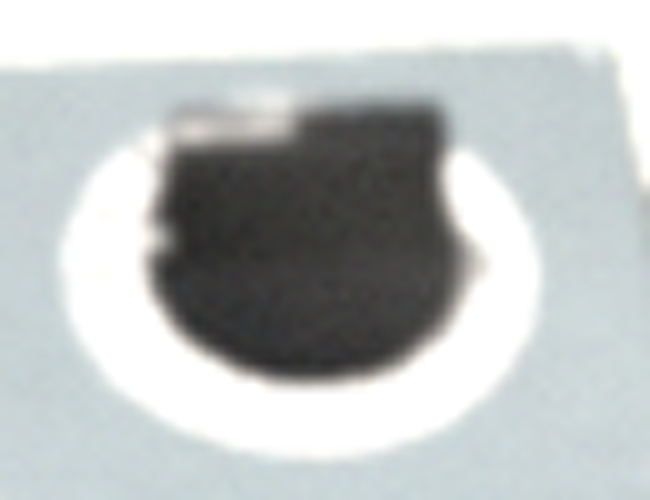

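View pics/ztop8.png

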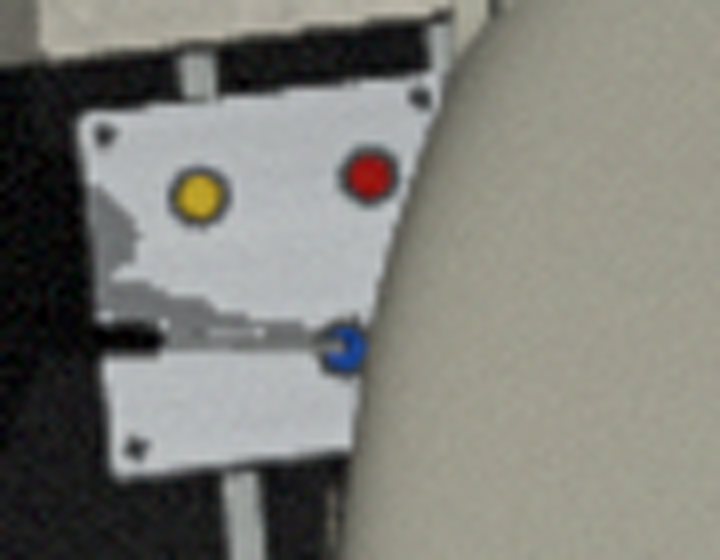

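View pics/zside8.png

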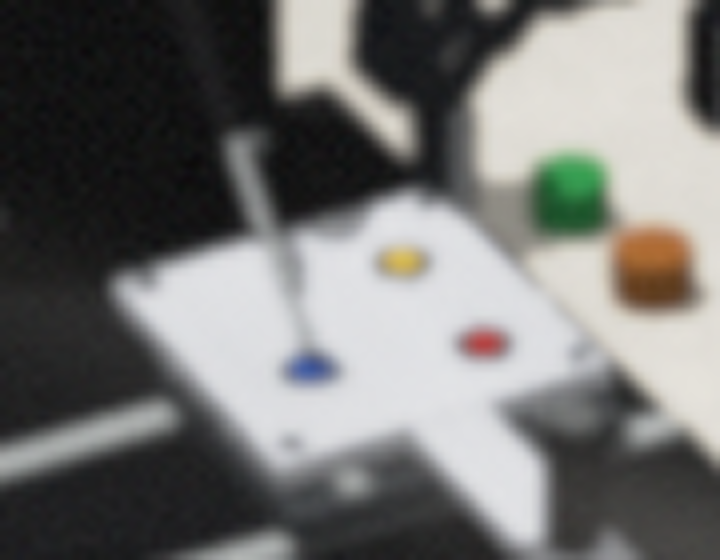

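```bash
python3 - <<'E'
from h import *
c=Cam('top');s=Cam('side')
px=lambda p:(432+p[0]/10-.5+.05,240+p[1]/10-.5+.05)
ps=lambda p:(335+p[0]/10-.45,325+p[1]/10-.45)
im=cv2.imread('pics/top0.png')[240:300,432:492];h=cv2.cvtColor(im,cv2.COLOR_BGR2HSV)
m=((h[...,1]<28)&(h[...,2]>125)).astype(np.uint8)
n,l,st,cc=cv2.connectedComponentsWithStats(m)
b=[i for i in range(1,n) if abs(cc[i]-[31,29]).max()<6 and st[i,4]>100];print([(st[i],cc[i]) for i in b])
ctr=None
if b:
    cnt=max(cv2.findContours((l==b[0]).astype(np.uint8),cv2.RETR_EXTERNAL,cv2.CHAIN_APPROX_NONE)[0],key=len)
    e=cv2.fitEllipse(cnt);print(e);C=c.plane((432+e[0][0],240+e[0][1]),51);print('ring ctr',C)
C2=c.plane(px((318,298)),51);print('eye ctr',C2)
for t in[(277,437),(220,408),(185,358),(172,295),(178,238),(214,187)]:
    v=c.plane(px(t),51)-(C if b else C2);print('tick',np.hypot(*v[:2]).round(1),np.degrees(np.arctan2(v[1],v[0])).round(1))
a=[(362,292),(342,380)]
print('line tri A?',tri(px(a[0]),ps((295,120))),tri(px(a[1]),ps((172,126))))
for z in(85,90,95):
  P=[c.plane(px(q),z) for q in a];v=P[1]-P[0];print(z,P,np.degrees(np.arctan2(v[1],v[0])),np.hypot(*v[:2]))
# console corners
for q in[(183,5),(585,137),(55,463)]: print('screw',c.plane(px(q),50)[:2])
print('side ring ctr test',s.plane(ps((300,290)),51))
E
```

```text
[(array([ 15,  13,  33,  33, 318], dtype=int32), array([30.96226415, 30.14779874]))]
((31.843812942504883, 29.279714584350586), (30.35952377319336, 32.42345428466797), 138.25267028808594)
ring ctr [ 478.18795211 -349.15333598   51.        ]
eye ctr [ 477.98994526 -347.7756251    51.        ]
tick 41.4 159.6
tick 42.9 136.0
tick 42.5 113.5
tick 41.8 89.2
tick 42.9 67.3
tick 42.3 43.2
line tri A? (array([ 476.06974202, -346.60198697,   95.11756689]), np.float64(1.710161110546485)) (array([ 452.35505219, -339.87004752,   96.12627305]), np.float64(1.8607766033877589))
85 [array([ 476.26231841, -349.47216622,   85.        ]), array([ 452.37122914, -342.98774039,   85.        ])] 164.81482926449704 24.75544232801108
90 [array([ 475.75954734, -347.91686944,   90.        ]), array([ 451.9603509, -341.4573848,   90.       ])] 164.81482926449698 24.660224923084467
95 [array([ 475.25677628, -346.36157265,   95.        ]), array([ 451.54947266, -339.92702921,   95.        ])] 164.81482926449706 24.56500751815772
screw [ 560.68875562 -313.89222769]
screw [ 523.36989935 -424.43426793]
screw [ 432.1132276  -273.36642939]
side ring ctr test [ 477.2211706 -353.0396822   51.       ]
```

```bash
python3 - <<'E'
from go import *
a=np.radians(73);to([478,-349,360],[np.cos(a),np.sin(a)])
E
```

```text
t 12.9 pos [596.8  58.1 357.7] gap 1.006 F [-0.1  0.7 -1.4] q [-0.04  0.36  0.05  1.26  0.    1.4 ]
x [ 0. -0. -1.] y [0.992 0.129 0.   ] z [ 0.129 -0.992  0.   ]
shift cm (tool axes now) [ -0.23 -17.02  38.84]
turn about x deg -65.6
turn about x deg 114.4
```

```bash
python3 -m pendant '0 -2.1 4.8 0 0 0;0 -2.1 4.9 0 0 0;0 -2.1 4.9 0 0 0;0 -2.1 4.9 0 0 0;0 -2.1 4.9 0 0 0;0 -2.1 4.8 0 0 0;0 -2.2 4.8 0 0 0;0 -2.2 4.8 0 0 0' 0.3
python3 -m pendant '0 0 0 -9.4 0 0;0 0 0 -9.4 0 0;0 0 0 -9.4 0 0;0 0 0 -9.4 0 0;0 0 0 -9.4 0 0;0 0 0 -9.4 0 0;0 0 0 -9.2 0 0;0 0 0 0 0 0'
python3 - <<'E'
from go import *
a=np.radians(73);to([478,-349,240],[np.cos(a),np.sin(a)])
im=bot.capture('side');cv2.imwrite('pics/side9.png',im[:,:,::-1]);cv2.imwrite('pics/z9.png',cv2.resize(im[260:400,290:450,::-1],None,fx=4,fy=4))
im=bot.capture('top');cv2.imwrite('pics/top9.png',im[:,:,::-1])
E
```

```text
clock: 13.9
tool_pos: [477.4, -350.1, 356.8]
ee_rot: [1.114, 1.269, -1.114]
contact_force: [0.4, -0.3, 0.4]
finger_gap: 0.698
clock: 14.9
tool_pos: [478.2, -348.5, 356.8]
ee_rot: [0.234, 1.559, -0.233]
contact_force: [0.4, 0.3, 0.4]
finger_gap: 0.699
t 14.9 pos [ 478.2 -348.5  356.8] gap 0.699 F [0.4 0.3 0.4] q [-0.77  0.35  0.03  1.25 -0.   -0.47]
x [-0.001  0.001 -1.   ] y [0.294 0.956 0.001] z [ 0.956 -0.294 -0.001]
shift cm (tool axes now) [ 1.168e+01 -6.000e-02  1.000e-02]
turn about x deg -0.1
turn about x deg 179.9
```

View pics/z9.png

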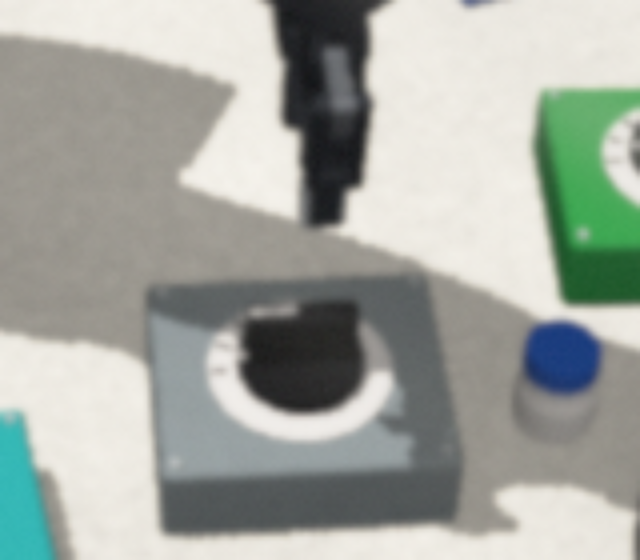

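View pics/top9.png

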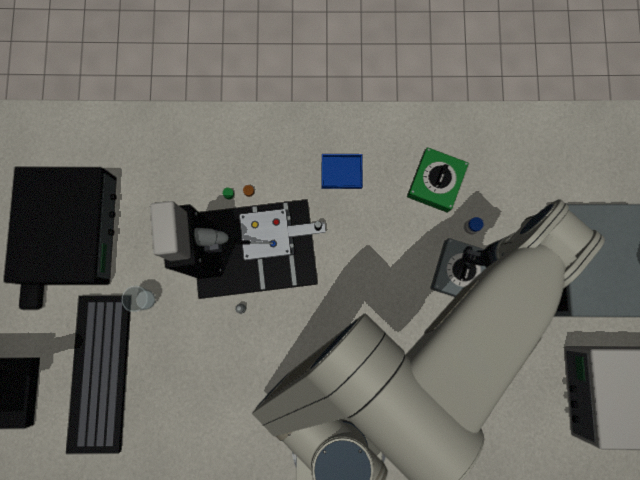

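```bash
python3 - <<'E'
from h import *
c=Cam('side')
for q in c.proj([[478,-349,183],[478,-349,95],[478,-349,51],[478.2,-348.5,200]]): print((q-[290,260])*4)
E
```

```text
[308.0635263  180.87273646]
[300.06489099 308.96333676]
[296.2878779  368.13139754]
[309.61766185 153.71704778]
```

```bash
python3 -m pendant '1.5 0 0 0 0 0;2.5 0 0 0 0 0;2.5 0 0 0 0 0;2 0 0 0 0 0;1.5 0 0 0 0 0;1 0 0 0 0 0;0.5 0 0 0 0 0;0 0 0 0 0 0'
python3 - <<'E'
from go import *
a=np.radians(73);to([478,-349,240],[np.cos(a),np.sin(a)])
im=bot.capture('side');cv2.imwrite('pics/side10.png',im[:,:,::-1]);cv2.imwrite('pics/z10.png',cv2.resize(im[290:390,310:430,::-1],None,fx=6,fy=6))
E
```

```text
clock: 16.0
tool_pos: [478.3, -348.6, 242.7]
ee_rot: [0.233, 1.558, -0.233]
contact_force: [-0.7, 0.8, -0.2]
finger_gap: 0.703
t 16.0 pos [ 478.3 -348.6  242.7] gap 0.703 F [-0.7  0.8 -0.2] q [-0.77  0.42 -0.17  0.98 -0.   -0.47]
x [ 0. -0. -1.] y [ 0.293  0.956 -0.   ] z [ 0.956 -0.293  0.   ]
shift cm (tool axes now) [ 0.27 -0.05 -0.02]
turn about x deg -0.0
turn about x deg 180.0
```

View pics/z10.png

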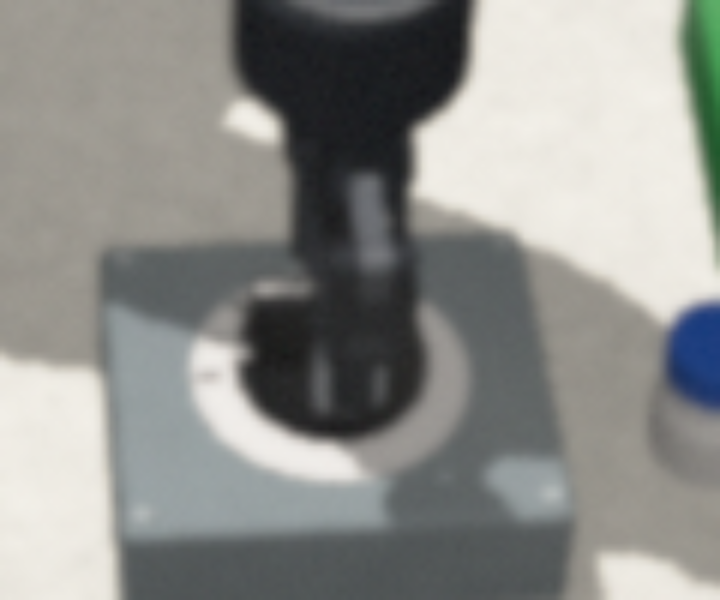

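```bash
python3 -m pendant '0.1 0 0 0 0 0;0 0 0 0 0 0;0 0 0 0 0 0;0 0 0 0 0 0;0 0 0 0 0 0;0 0 0 0 0 0;0 0 0 0 0 0;0 0 0 0 0 0' 1 80
python3 - <<'E'
from go import *
a=np.radians(73);to([478,-349,240],[np.cos(a),np.sin(a)]);print(bot.state()['ft_torque'])
im=bot.capture('side');cv2.imwrite('pics/side11.png',im[:,:,::-1]);cv2.imwrite('pics/z11.png',cv2.resize(im[290:390,310:430,::-1],None,fx=6,fy=6))
im=bot.capture('top');cv2.imwrite('pics/top11.png',im[:,:,::-1]);cv2.imwrite('pics/y11.png',cv2.resize(im[220:320,420:540,::-1],None,fx=6,fy=6))
E
```

```text
clock: 17.05
tool_pos: [478.4, -348.1, 242.2]
ee_rot: [0.234, 1.557, -0.233]
contact_force: [0.8, 4.5, 5.7]
finger_gap: 0.144
t 17.05 pos [ 478.4 -348.1  242.2] gap 0.144 F [0.8 4.5 5.7] q [-0.77  0.42 -0.17  0.98  0.   -0.47]
x [ 0.001  0.001 -1.   ] y [0.293 0.956 0.001] z [ 0.956 -0.293  0.001]
shift cm (tool axes now) [ 0.22 -0.09 -0.01]
turn about x deg -0.0
turn about x deg 180.0
[ 1.02489297 -0.15280834 -0.64508659]
```

View pics/z11.png

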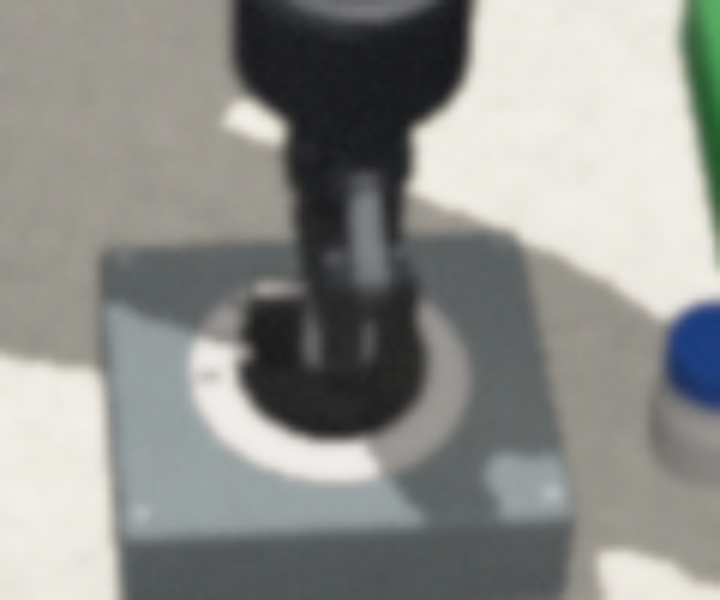

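View pics/y11.png

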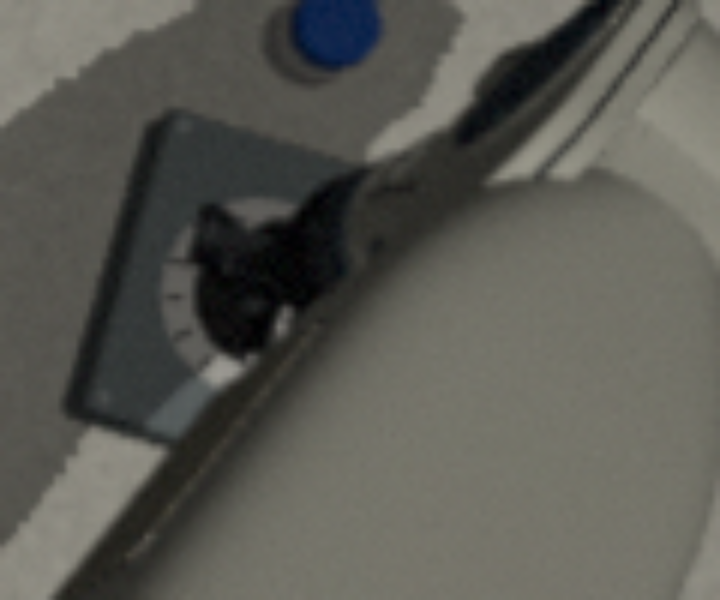

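```bash
python3 -m pendant '0 0 0 0.7 0 0;0 0 0 0.7 0 0;0 0 0 0 0 0;0 0 0 0 0 0;0 0 0 0 0 0;0 0 0 0 0 0;0 0 0 0 0 0;0 0 0 0 0 0'
python3 - <<'E'
from go import *
to([478,-349,240]);print(bot.state()['ft_torque'])
E
```

```text
clock: 18.15
tool_pos: [478.4, -348.1, 242.2]
ee_rot: [0.252, 1.555, -0.251]
contact_force: [1.3, 4.2, 5.3]
finger_gap: 0.15
t 18.15 pos [ 478.4 -348.1  242.2] gap 0.15 F [1.3 4.2 5.3] q [-0.77  0.42 -0.17  0.98  0.   -0.45]
x [ 0.001  0.001 -1.   ] y [0.315 0.949 0.001] z [ 0.949 -0.315  0.001]
shift cm (tool axes now) [ 0.22 -0.1  -0.01]
[ 0.86209302 -0.0748451   0.08891261]
```

```bash
python3 -m pendant '0 0.05 0 5 0 0;0 0 0 7 0 0;0 0 0 7 0 0;0 0 0 5 0 0;0 0 0 0 0 0;0 0 0 0 0 0;0 0 0 0 0 0;0 0 0 0 0 0'
python3 - <<'E'
from go import *
to([478,-349,240]);print(bot.state()['ft_torque']);s=bot.state();y=R.from_rotvec(s['ee_rot']).as_matrix()[:,1];print(np.degrees(np.arctan2(y[1],y[0])))
im=bot.capture('side');cv2.imwrite('pics/z12.png',cv2.resize(im[290:390,310:430,::-1],None,fx=6,fy=6))
im=bot.capture('top');cv2.imwrite('pics/y12.png',cv2.resize(im[220:320,420:540,::-1],None,fx=6,fy=6))
E
```

```text
clock: 19.15
tool_pos: [478.4, -348.0, 242.2]
ee_rot: [0.578, 1.492, -0.578]
contact_force: [-0.9, 3.7, 5.2]
finger_gap: 0.147
t 19.15 pos [ 478.4 -348.   242.2] gap 0.147 F [-0.9  3.7  5.2] q [-0.77  0.42 -0.17  0.98  0.   -0.03]
x [ 0. -0. -1.] y [0.673 0.739 0.   ] z [ 0.739 -0.673  0.001]
shift cm (tool axes now) [ 0.22 -0.11  0.04]
[0.48882475 0.19347576 0.07578966]
47.674481213351775
```

View pics/z12.png

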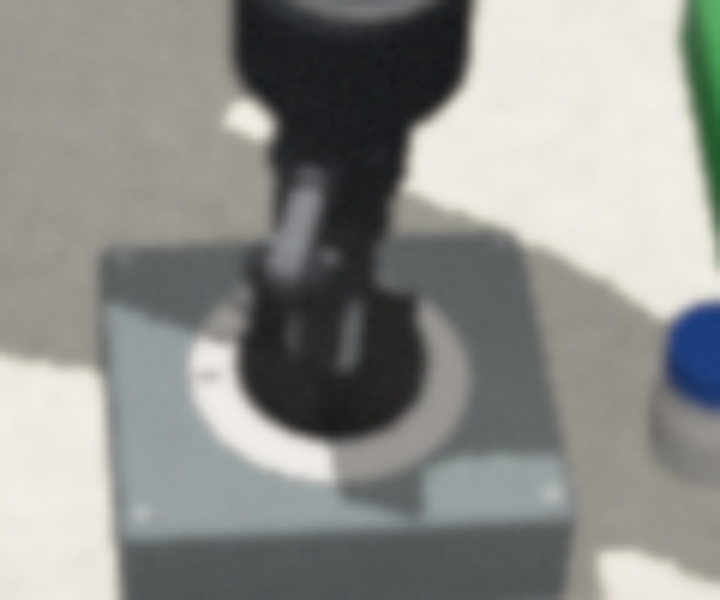

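View pics/y12.png

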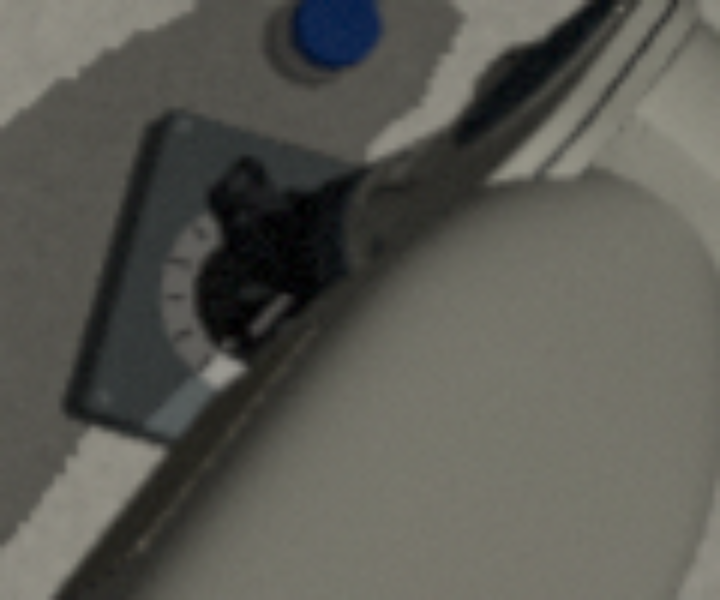

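```bash
python3 -m pendant '0 0 0 0 0 0;0 0 0 0 0 0;0 0 0 0 0 0;0 0 0 0 0 0;0 0 0 5 0 0;0 0 0 7 0 0;0 0 0 7 0 0;0 0 0 5 0 0'
python3 -m pendant '0 0 0 0 0 0;0 0 0 0 0 0;0 0 0 0 0 0;0 0 0 0 0 0;0 0 0 0 0 0;0 0 0 0 0 0;0 0 0 0 0 0;0 0 0 0 0 0'
python3 - <<'E'
from go import *
to(None);s=bot.state();print(s['ft_torque']);y=R.from_rotvec(s['ee_rot']).as_matrix()[:,1];print(np.degrees(np.arctan2(y[1],y[0])))
E
```

```text
clock: 20.25
tool_pos: [478.4, -348.0, 242.2]
ee_rot: [0.902, 1.375, -0.902]
contact_force: [-1.5, 2.2, 6.1]
finger_gap: 0.148
clock: 21.25
tool_pos: [478.4, -348.0, 242.2]
ee_rot: [0.899, 1.376, -0.9]
contact_force: [-0.6, 3.3, 5.4]
finger_gap: 0.148
t 21.25 pos [ 478.4 -348.   242.2] gap 0.148 F [-0.6  3.3  5.4] q [-0.77  0.42 -0.17  0.98 -0.    0.39]
x [ 0. -0. -1.] y [0.916 0.402 0.   ] z [ 0.402 -0.916  0.   ]
[0.45977233 0.23613699 0.15895177]
23.67521916220915
```

```bash
python3 -m pendant '0 0 0 5 0 0;0 0 0 7 0 0;0 0 0 7 0 0;0 0 0 4.8 0 0;0 0 0 0 0 0;0 0 0 0 0 0;0 0 0 0 0 0;0 0 0 0 0 0'
python3 - <<'E'
from go import *
to(None)
for k in range(3):
    s=bot.state();print(s['ft_torque']);y=R.from_rotvec(s['ee_rot']).as_matrix()[:,1];print(np.degrees(np.arctan2(y[1],y[0])))
    im=bot.capture('top')
cv2.imwrite('pics/top13.png',im[:,:,::-1])
cv2.imwrite('pics/y13.png',cv2.resize(im[230:300,420:510,::-1],None,fx=8,fy=8,interpolation=cv2.INTER_CUBIC))
im=bot.capture('side');cv2.imwrite('pics/side13.png',im[:,:,::-1])
E
python3 chk.py 14
```

```text
clock: 22.25
tool_pos: [478.3, -348.0, 242.2]
ee_rot: [1.211, 1.208, -1.211]
contact_force: [-1.3, 2.3, 5.5]
finger_gap: 0.148
t 22.25 pos [ 478.3 -348.   242.2] gap 0.148 F [-1.3  2.3  5.5] q [-0.77  0.42 -0.17  0.98 -0.    0.8 ]
x [ 0. -0. -1.] y [ 1.    -0.002  0.   ] z [-0.002 -1.     0.   ]
[0.49970861 0.38728592 0.0880735 ]
-0.13050510082497327
[0.49213379 0.29063848 0.12150396]
-0.12857796014011244
[0.43378199 0.32021256 0.1006143 ]
-0.13114609858354448
t 22.45 pos [ 478.4 -348.   242.2] gap 0.147 F [-0.2  1.3  6.3] q [-0.77  0.42 -0.17  0.98 -0.    0.8 ]
x [ 0. -0. -1.] y [ 1.    -0.002  0.   ] z [-0.002 -1.     0.   ]
side {'yellow': (array([319.8, 192.2]), np.int32(8), array([607. , 234.9])), 'blue': (array([308.2, 205.6]), np.int32(5), array([552.9, 183.2])), 'red': (array([330. , 202.5]), np.int32(6), array([614.4, 175.1]))}
top {'yellow': (array([254.5, 224. ]), np.int32(24), array([605. , 235.2])), 'blue': (array([273.2, 243.2]), np.int32(18), array([550.4, 181.8])), 'red': (array([275.8, 221.6]), np.int32(24), array([611.9, 175.4]))}
```

View pics/y13.png

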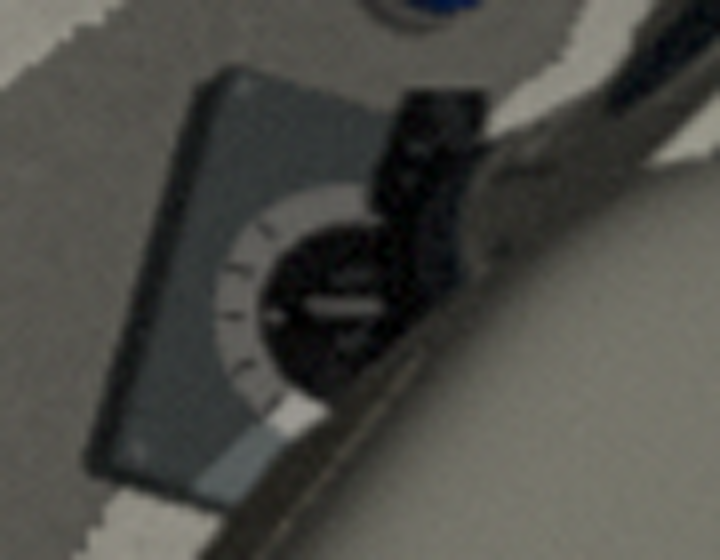

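View pics/ztop14.png

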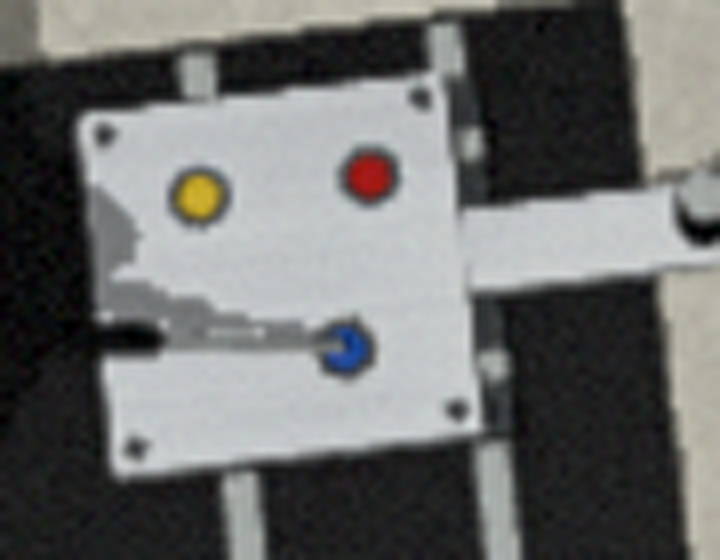

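View pics/side13.png

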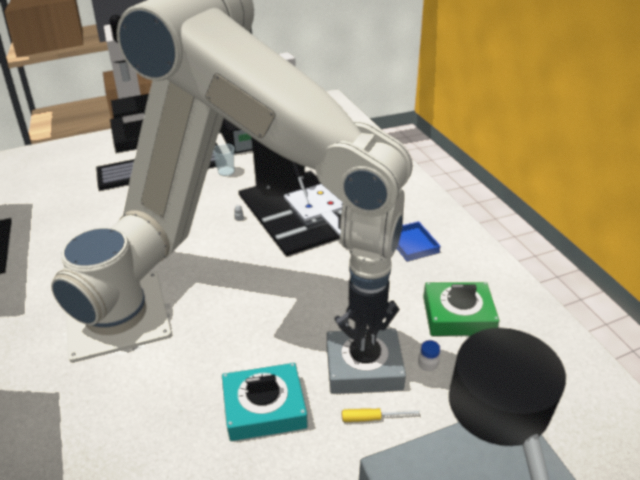

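```bash
python3 -m pendant '0 0 0 0 0 0;0 0 0 0 0 0;0 0 0 0 0 0;0 0 0 0 0 0;0 0 0 0 0 0;0 0 0 0 0 0;0 0 0 0 0 0;0 0 0 0 0 0'
python3 -c "
from station import bot
print(bot.state()['ft_torque'],bot.finish_job())"
```

```text
clock: 23.55
tool_pos: [478.3, -348.0, 242.2]
ee_rot: [1.211, 1.208, -1.211]
contact_force: [-1.5, 1.8, 5.8]
finger_gap: 0.145
the job is handed in; nothing more can be done
[0.46327884 0.34336067 0.08227546] None
```

The job is done and handed in at 23.6 s, well inside the 58 s limit. No verdict is reported on hand-in.

**Slides:** I slid the carrier by its post until the tip stood over the yellow mark and held for about 1 s. I then slid it to the blue mark, held for more than 1 s with two nudges of about 1 mm, and let go. The images put the tip about 1 mm, at most 2 mm, from the centre of each mark. After release, and again at the end, the blue mark had not moved measurably from under the tip.

**Dial:** I gripped the bar at home and made a 1.4° turn that took up a small misalignment of my grip. I then turned it 24°, 24° and 23.8° clockwise, pausing more than half a second at each stop. In the last picture the white line points at the third-stop tick, and the jaws still hold the bar.

**Checks:**
- **Torque:** it read about 0.08 N m at the first stop, as expected, and 0.08–0.12 N m at the third, where 0.12 was expected. At the second stop a single reading gave 0.16 N m against about 0.10 expected. The tool angle there was correct, so I took that as sensor noise.
- **Camera agreement:** the two cameras disagreed by 2–3 mm in absolute position, so I placed the tip relative to the marks in each view.
- **Bystanders:** I did not re-measure them one by one; those in view looked to be in place in the last pictures.

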